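# Set the largest bird form on the work stand

### The job

Three cream foam bird body forms lie on the bench. Pick up the largest one and set it, belly board down, on the narrow raised bar of the work stand: lengthwise along the bar (either end first), centred on it, level and left standing there by itself. Leave the other two forms where they lie.

Things in the scene. Friction and masses are not known exactly. Their poses are not given: they have to be found in the camera images.
- large_form_center (a point): Centre of the largest of three cream rigid-foam bird bodies (egg-shaped, about 90 g), lying on its belly: 140 mm long (x), 58 wide (y), 61 high (z up). Its middle 38 mm is a straight cylinder, the ends taper. Its underside is a flat brown wooden board, 80 mm long (x), 34 wide. This point is half-way along and across, 31 mm above the underside.
- stand_top (a point): Centre of the top face of the work stand's bar. Stand, fixed to the bench: dark steel foot plate 120 (x) x 90 x 10 mm, steel post 18 mm thick, and on it a level wooden bar with a cork top, 110 mm long (x), 34 wide (y), 17 thick. The cork top is 125 mm above the bench. x runs along the bar, z up.
- medium_form_center (a point): Centre of the medium foam body form, a bystander of the same look: 105 mm long (x), 48 mm wide, 51 mm high; this point is 26 mm above its underside.
- small_form_center (a point): Centre of the small foam body form, a bystander of the same look: 78 mm long (x), 38 mm wide, 41 mm high; this point is 21 mm above its underside.
Things that resemble listed ones, but are neither listed nor needed, are in the scene too. Leave any orange look-alike of the part that bears stand_top alone.

How it is judged:
On the way:
1. the large form is lifted clear of the bench (height (world z) of large_form_center above 0.1 m), for 0.1 s.
At the end, for the whole second after the job is handed in: The large form stands still and level (within 10 degrees) on its belly board on the bar: centre within 25 mm along and 15 mm across of the bar's middle, length within 15 degrees of the bar's, either way round. The other two forms are within 30 mm of where they lay (x of large_form_center in the frame of stand_top between -0.025 and 0.025 m and y of large_form_center in the frame of stand_top between -0.015 and 0.015 m and z of large_form_center in the frame of stand_top between 0.025 and 0.037 m and angle between large_form_center's own z axis and vertical below 0.175 rad and angle between the x axis of large_form_center and the x axis of stand_top, either way round below 0.26 rad and linear speed of large_form below 0.02 m/s and distance of each of medium_form_center, small_form_center from where it was at the start of the episode below 0.03 m); the robot touches nothing.
It fails at once if the medium or the small form is moved more than 30 mm (distance of any of medium_form_center, small_form_center from where it was at the start of the episode above 0.03 m).
It also fails if it takes over 42 s, if anything falls off the work surface, if the arm or the gripper's body presses on something with over 40 N, if the wrist force passes 120 N, or if a joint passes its speed limit or range.

### The arm

A 7-joint arm with a two-finger parallel gripper is mounted at the origin on the work surface. World frame = base frame: x ahead of the robot, y to its left, z up, the work surface at z = 0. Lengths are in m, angles in rad, forces in N, time in s.
With the tool pointing down it reaches from about 0.425 to 1.025 m from the base axis. Payload 9.4 kg.
Tool frame: the origin (TCP) lies midway between the tips of the shut fingers; the grasp point (between the pads) lies 19 mm behind it (robot.hold_point_z is the y of the grasp point in the tool frame, in m); y points along the fingers, z is the direction in which the jaws open and shut, and the axes are right-handed (so a half turn about y gives the same grasp; the last joint's range is limited). The gripper opens to 93 mm and grips with 3 to 60 N. Pads are 15 mm wide; open, the fingers measure 128 mm over their backs; the gripper's body (75 mm by 188 mm) begins 65 mm behind the grasp point.
Start: joints at [-1.337, 0.599, -0.003, 1.599, 0.002, 0.943, -0.08], TCP at [0.222, 0.69, 0.219] pointing down, gripper open.
Joint ranges: [-2.57, 2.57], [-0.35, 1.97], [-1.29, 1.29], [0.11, 2.56], [-1.05, 4.19], [0.11, 1.86], [-2.63, 2.63]. Speed limits (rad/s): [2.22, 2.22, 3.01, 3.01, 3.14, 3.14, 3.14].

### API

Orientations are given as [roll, pitch, yaw] about the fixed x, y, z axes, in that order (R = Rz(yaw) Ry(pitch) Rx(roll)).
In Python, from rig import robot gives the robot as it stands.
- The arm moves only by the tool drive_tool, never from a script. Its argument "plan" is a list of rows, each a list of 2 entries, a list of its own where there are three numbers: the shift along the tool's x, y, z in m, then the turn about the tool's y in degrees. In form: [[[x, y, z], spin], ...]. A call has 1 to 20 rows; each row is the pose to reach, as a shift and turn from the pose commanded when the call began, along the tool's axes at that moment; what a row does not reach only later rows make up. A row lasts 1/10 s, in which the tool goes at most 50 mm and 8.59 degrees, less where a joint would pass 70% of its speed; a pose out of reach is approached as far as the arm can. A call with a gripper value outside its range is refused whole. "fingers" is the opening in per cent of the stroke, from 0 (shut) to 100 (fully open), set as the call begins (left out, the last holds). The fingers move at their own pace and stop on an object; "force" is the grip in N (left out, the last holds). Time passes only in rows, so rows that repeat a pose let the fingers close. It gives the time, the measured TCP pose, the force and the opening at its end, in the units of the state.
- robot.observe(): the state, without advancing time (a new reading comes with each control period).
- robot.grab_frame(name): name is "side" or "top"; returns a dict with "pixels" (480x640x3 uint8, red, green, blue), "z_map" (480x640 float32, m along the optical axis (not along the pixel's ray), 0 where there is no reading), "fx", "fy", "cx", "cy" (pixels), "rvec" (rotation vector, rad) and "tvec" (3), from world to camera coordinates, as OpenCV has them. Camera axes: x right, y down, z forward; pixel columns grow to the right and rows downward; lengths in m; the calibration is good to about 2 mm. A picture is of the moment at which its call begins.
- robot.sign_off(): hands the job in, once; it reports no verdict.
The state is a dict: "time": time; "q": joint angles; "dq": joint speeds; "joint_torque": joint torques, N m; "eef_pos": TCP position; "eef_rot": TCP orientation; "force": force on the tool from outside, world axes, zero at the start; "moment": the same for the moment, N m; "width": finger opening in m.
Only numpy, scipy, OpenCV 4.12 (cv2) and the standard library are available. Lean on these libraries where they do the work, as an engineer would, in place of code of your own. Each camera call takes 0.05 s, during which the arm holds its last target.

## Working session

There is one attempt and no reset: what is moved stays moved. The work goes in short steps, Python scripts to look and compute and a tool call to move; the robot and the scene stay as the last step left them, time stands still between calls to the robot, and variables do not carry over. Pictures are saved under pics/ and viewed, and the job is handed in when it is done.

Besides the shell and the picture viewer there is one more tool, called after "Emit:" as name(argument=value, ...), one argument or row to a line, values as JSON. drive_tool: Moves the arm, as the interface text tells. Its arguments: {"type":"object","properties":{"plan":{"type":"array"},"fingers":{"type":"number"},"force":{"type":"number"}},"required":["plan"]}

```bash
mkdir -p pics; cat > h.py <<'E'
import numpy as np, cv2, pickle
from rig import robot
def snap(name,tag):
    f=robot.grab_frame(name)
    pickle.dump(f,open(f'pics/{tag}.pkl','wb'))
    cv2.imwrite(f'pics/{tag}.png',f['pixels'][:,:,::-1]); return f
def load(tag): return pickle.load(open(f'pics/{tag}.pkl','rb'))
def cloud(f):
    R,_=cv2.Rodrigues(np.array(f['rvec'],float)); t=np.array(f['tvec'],float).ravel()
    v,u=np.mgrid[0:480,0:640]; z=f['z_map']
    P=np.stack([(u-f['cx'])/f['fx']*z,(v-f['cy'])/f['fy']*z,z],-1)
    W=(P-t)@R
    W[z==0]=np.nan
    return W
E
python3 - <<'E'
from h import *
print(robot.observe())
for n in('side','top'):
    f=snap(n,n+'0'); R,_=cv2.Rodrigues(np.array(f['rvec'],float)); print(n,f['fx'],-R.T@np.array(f['tvec']).ravel(),R[2])
E
```

```text
{'time': 0.0, 'q': array([-1.33668212,  0.60016537, -0.0025153 ,  1.6001368 ,  0.00182655,
        0.9428773 , -0.07977728]), 'dq': array([ 1.64960543e-03,  1.29391899e-04,  2.47521887e-03,  3.33361810e-05,
        5.18218096e-04, -2.48521156e-04, -1.20397370e-03]), 'joint_torque': array([-4.84750180e-04, -7.65064859e+01,  1.49726953e+00, -2.52347606e+01,
       -5.25082578e-02,  1.70243788e-02,  1.32617220e-04]), 'eef_pos': array([0.2216212 , 0.68978219, 0.21772883]), 'eef_rot': array([-1.57237144e+00, -1.81956089e-04, -3.10740286e-01]), 'force': array([-0.0584725 ,  0.11683474,  0.28073811]), 'moment': array([0.01252476, 0.01548364, 0.04543179]), 'width': 0.09342273858993026}
side 493.501451214484 [ 0.45336194 -0.77425859  0.90119411] [ 0.07173453  0.71160568 -0.69890738]
top 439.3818215727297 [0.37074776 0.01785109 1.07365873] [ 0.19102464  0.01214879 -0.98151006]
```

View pics/side0.png

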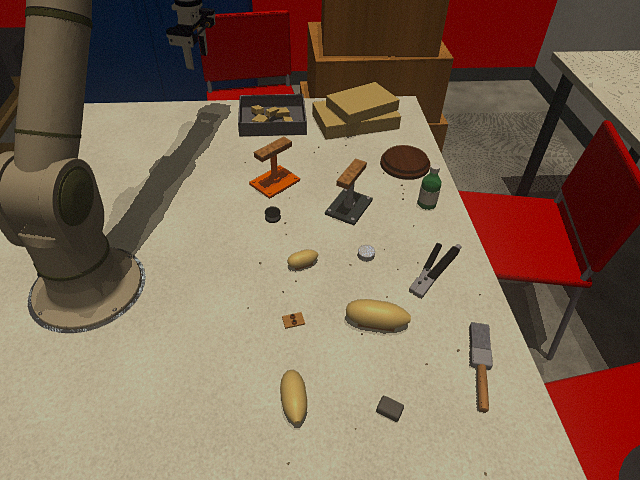

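View pics/top0.png

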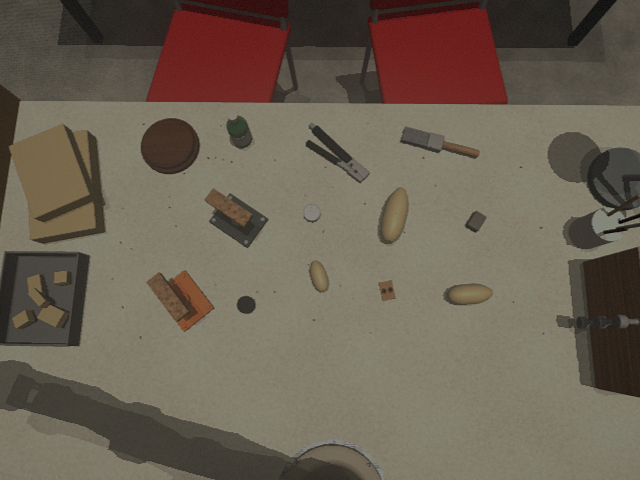

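In the side view the forms are at (378,314), which is the longest, (293,397) and (303,259). In the top view they are at (394,215), (469,294) and (319,276). The dark stand is at side (350,180) / top (230,208). The orange look-alike, to be left alone, is at side (273,160) / top (172,297). Next I'll measure these and check a close crop.

```bash
python3 - <<'E'
from h import *
def rep(n,W):
    q=W.reshape(-1,3); c=cv2.minAreaRect((q[:,:2]*1000).astype(np.float32))
    print(n,len(q),'rect',np.round(c[0],1),np.round(c[1],1),round(c[2],1),'z',np.round(np.percentile(q[:,2],[2,50,98]),4))
for tag,boxes in (('top0',dict(large=(370,420,180,250,.008),med=(440,500,278,312,.008),small=(305,333,255,297,.008),bar=(195,262,180,235,.105),orange=(140,200,265,325,.105))),
  ('side0',dict(large=(340,415,292,338,.008),med=(275,312,362,432,.008),small=(283,322,243,274,.008),bar=(325,372,150,205,.105)))):
    W=cloud(load(tag))
    for k,(a,b,c,d,zm) in boxes.items():
        p=W[c:d,a:b].reshape(-1,3); p=p[p[:,2]>zm]
        rep(tag+' '+k,p)
        if k=='bar':
            p=p[p[:,2]>.12]; rep('  bartop',p); print(p.mean(0))
f=load('top0')['pixels'][:,:,::-1]
cv2.imwrite('pics/c1.png',np.hstack([cv2.resize(f[170:260,360:430],(389,500),interpolation=2),cv2.resize(f[170:260,190:280],(400,500)[:1]+(500,),interpolation=2)]))
E
```

```text
top0 large 1100 rect [ 654.  -148.5] [ 57.4 139.3] 75.2 z [0.0359 0.0535 0.0629]
top0 med 753 rect [ 462.7 -322.6] [ 47.6 105. ] 6.4 z [0.0294 0.0451 0.0531]
top0 small 413 rect [501.7  34.8] [75.9 37.1] 18.8 z [0.0258 0.036  0.0436]
top0 bar 777 rect [642.1 238.5] [110.8  34.7] 56.6 z [0.1139 0.1248 0.1285]
  bartop 731 rect [642.1 238.5] [110.7  34.6] 56.7 z [0.1215 0.1249 0.1286]
[0.64179528 0.23836674 0.12495115]
top0 orange 909 rect [440.3 360.4] [111.3  35.2] 40.4 z [0.1124 0.1247 0.1283]
side0 large 1460 rect [ 679.9 -139.5] [181.8  84.8] 16.6 z [0.0219 0.0512 0.0624]
side0 med 1120 rect [ 463.4 -321. ] [ 47.6 104. ] 4.0 z [0.0287 0.0452 0.0531]
side0 small 408 rect [502.8  33.9] [76.5 36.4] 9.2 z [0.0156 0.0342 0.0434]
side0 bar 476 rect [642.5 240.8] [117.1  38.3] 56.3 z [0.1106 0.1251 0.1287]
  bartop 384 rect [642.3 240.5] [116.6  38.3] 56.3 z [0.1209 0.1256 0.1289]
[0.64146927 0.23824419 0.12542999]
```

View pics/c1.png

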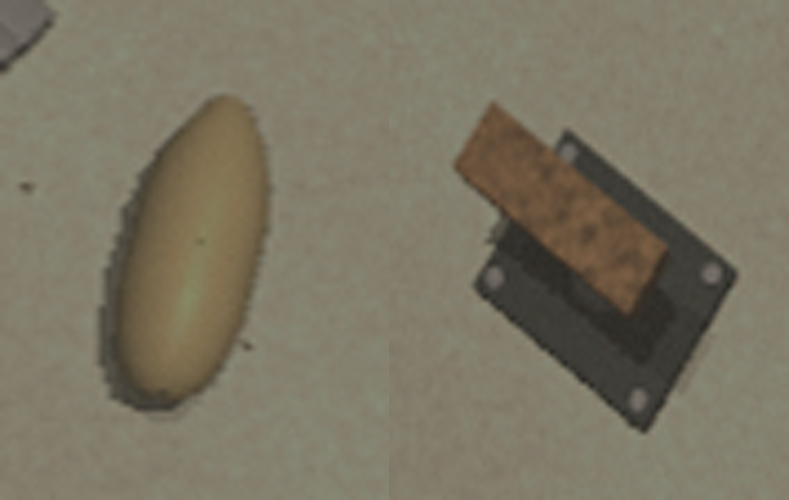

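```bash
cat >> h.py <<'E'
from scipy.spatial.transform import Rotation as Ro
def go(x,y,z,yaw):
    s=robot.observe(); R=Ro.from_euler('xyz',s['eef_rot']); d=R.inv().apply(np.array([x,y,z])-s['eef_pos'])
    sp=-((yaw-np.degrees(s['eef_rot'][2])+180)%360-180)
    print('shift mm',np.round(d*1000,1),'spin',round(sp,2),'t',s['time'],'yaw',np.degrees(s['eef_rot'][2]))
E
python3 - <<'E'
from h import *
print(robot.hold_point_z)
go(.654,-.1485,.16,-14.8)
for tag,(a,b,c,d,zm) in (('top0',(195,262,180,235,.12)),('side0',(325,372,150,205,.12)),('top0',(370,420,180,250,.03)),('side0',(340,415,292,338,.03))):
    p=cloud(load(tag))[c:d,a:b].reshape(-1,3); p=p[p[:,2]>zm][:,:2]
    m=p.mean(0); u,s,v=np.linalg.svd(p-m,full_matrices=False); print(tag,m,np.degrees(np.arctan2(v[0,1],v[0,0]))%180)
E
```

```text
-0.0188
shift mm [ 668.    58.9 -666. ] spin -3.0 t 0.1 yaw -17.80005457406452
top0 [0.64179528 0.23836674] 56.24929554484625
side0 [0.64146927 0.23824419] 57.13695872361585
top0 [ 0.64662558 -0.14521748] 165.91647654745515
side0 [ 0.64965676 -0.15590955] 166.2390790754456
```

Emit:
drive_tool(
  plan=[
    [[0.034,0,-0.034],0],
    [[0.068,0,-0.068],0],
    [[0.102,0,-0.102],0],
    [[0.136,0,-0.136],0],
    [[0.17,0,-0.17],0],
    [[0.204,0,-0.204],0],
    [[0.238,0,-0.238],0],
    [[0.272,0,-0.272],0],
    [[0.306,0,-0.306],0],
    [[0.34,0,-0.34],0],
    [[0.374,0,-0.374],0],
    [[0.408,0,-0.408],0],
    [[0.442,0,-0.442],0],
    [[0.476,0,-0.476],0],
    [[0.51,0,-0.51],0],
    [[0.544,0,-0.544],-1],
    [[0.578,0,-0.578],-2],
    [[0.612,0.01,-0.612],-3],
    [[0.646,0.03,-0.646],-3.3],
    [[0.668,0.05,-0.666],-3.3],
  ],
  fingers=100,
  force=25,
)

```text
time: 2.1
eef_pos: [0.655, -0.1521, 0.1682]
eef_rot: [-1.572, -0.001, -0.256]
force: [-0.2, 1.0, 0.4]
width: 0.0929
```

Emit:
drive_tool(
  plan=[
    [[0,0,0],0],
    [[0,0,0],0],
    [[0,0,0],0],
  ],
)

```text
time: 2.4
eef_pos: [0.6539, -0.1466, 0.1689]
eef_rot: [-1.57, 0.0, -0.252]
force: [-0.7, 0.6, -0.1]
width: 0.0926
```

```bash
python3 - <<'E'
from h import *
print(robot.observe()['q'])
snap('top','top1'); snap('side','side1'); go(.654,-.1485,.013,-14.5)
f=load('top1')['pixels'];g=load('side1')['pixels']
cv2.imwrite('pics/c2.png',np.hstack([cv2.resize(f[130:290,320:480],(400,400)),cv2.resize(g[210:370,300:460],(400,400))])[:,:,::-1])
E
```

```text
[ 0.1072952   0.58515085  0.04472035  1.78000079 -0.03636789  0.77739119
  1.48954091]
shift mm [  0.2 156.5  -2.2] spin 0.11 t 2.5 yaw -14.388802489520014
```

View pics/c2.png

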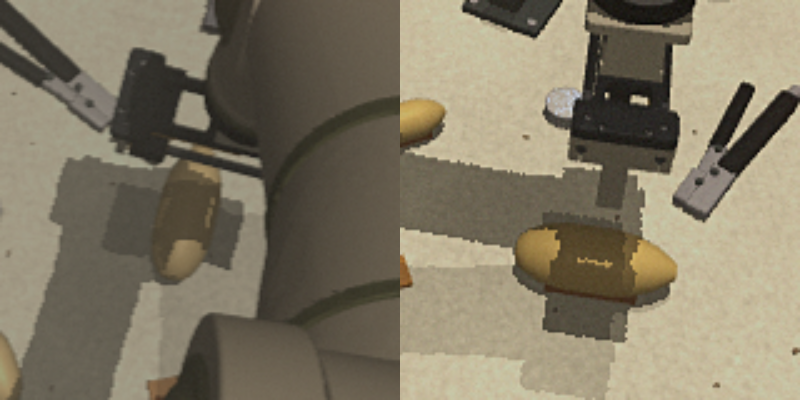

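The crop shows the gripper above the form. The brown belly board is visible at about (590,295) in the right half, and the jaws run across the body. Descending.

Emit:
drive_tool(
  plan=[
    [[0,0.03,-0.001],0],
    [[0,0.06,-0.002],0],
    [[0,0.09,-0.002],0],
    [[0,0.11,-0.002],0],
    [[0,0.125,-0.002],0],
    [[0,0.14,-0.002],0],
    [[0,0.15,-0.002],0],
    [[0,0.155,-0.002],0],
    [[0,0.155,-0.002],0],
    [[0,0.155,-0.002],0],
  ],
)

```text
time: 3.5
eef_pos: [0.654, -0.1502, 0.0142]
eef_rot: [-1.571, -0.001, -0.253]
force: [-0.2, 0.2, -0.4]
width: 0.0929
```

Emit:
drive_tool(
  plan=[
    [[0,0,0],0],
    [[0,0,0],0],
    [[0,0,0],0],
    [[0,0,0],0],
    [[0,0,0],0],
    [[0,0,0],0],
    [[0,0,0],0],
    [[0,0,0],0],
    [[0,0,0],0],
    [[0,0,0],0],
  ],
  fingers=0,
  force=25,
)

```text
time: 4.5
eef_pos: [0.6538, -0.1498, 0.0138]
eef_rot: [-1.571, -0.0, -0.253]
force: [0.1, 2.0, 4.7]
width: 0.0574
```

Gripped at 57.4 mm, against an expected 58. Lifting.

Emit:
drive_tool(
  plan=[
    [[0,-0.01,0],0],
    [[0,-0.025,0],0],
    [[0,-0.045,0],0],
    [[0,-0.07,0],0],
    [[0,-0.1,0],0],
    [[0,-0.13,0],0],
    [[0,-0.16,0],0],
    [[0,-0.19,0],0],
    [[0,-0.21,0],0],
    [[0,-0.22,0],0],
    [[0,-0.22,0],0],
    [[0,-0.22,0],0],
  ],
)

```text
time: 5.7
eef_pos: [0.653, -0.15, 0.2331]
eef_rot: [-1.571, 0.001, -0.253]
force: [-0.6, -1.0, -1.2]
width: 0.0578
```

```bash
python3 - <<'E'
from h import *
snap('side','side2')
f=load('side2')['pixels']
cv2.imwrite('pics/c3.png',cv2.resize(f[130:330,280:480],(600,600),interpolation=2)[:,:,::-1])
go(.6418,.2384,.235,56.6)
E
```

```text
shift mm [-108.    -2.4  373.2] spin -71.1 t 5.75 yaw -14.503966206546007
```

View pics/c3.png

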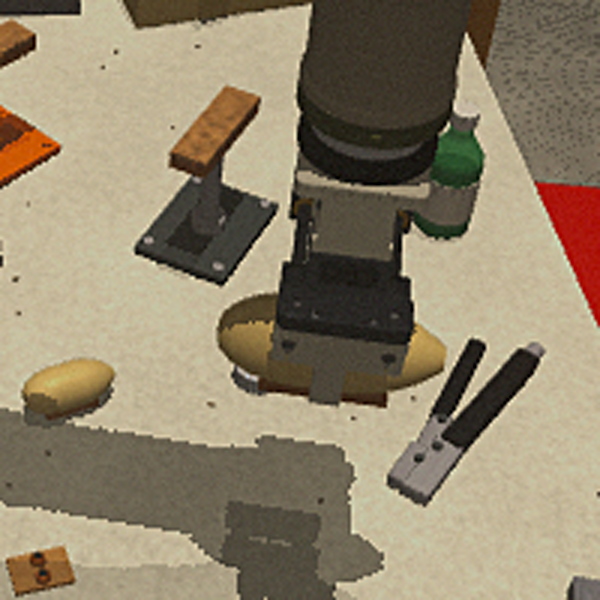

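The form is held level, with the board edge at crop (260,388)–(385,405) and the finger near its middle. Moving above the bar.

Emit:
drive_tool(
  plan=[
    [[-0.003,0,0.01],-2],
    [[-0.009,0,0.031],-6],
    [[-0.017,0,0.058],-11],
    [[-0.025,0,0.087],-17],
    [[-0.034,0,0.117],-23],
    [[-0.043,0,0.149],-29],
    [[-0.052,0,0.18],-35],
    [[-0.061,0,0.211],-41],
    [[-0.07,0,0.242],-47],
    [[-0.079,0,0.274],-53],
    [[-0.088,0,0.304],-59],
    [[-0.097,0,0.334],-64.5],
    [[-0.103,0,0.357],-68.5],
    [[-0.107,0,0.37],-70.5],
    [[-0.108,0,0.373],-71.1],
    [[-0.108,0,0.373],-71.1],
    [[-0.108,0,0.373],-71.1],
    [[-0.108,0,0.373],-71.1],
  ],
)

```text
time: 7.55
eef_pos: [0.6428, 0.2364, 0.2337]
eef_rot: [-1.571, 0.001, 0.985]
force: [-0.2, -0.5, -0.3]
width: 0.0574
```

```bash
python3 - <<'E'
from h import *
snap('side','side3');snap('top','top3')
f=load('side3')['pixels'];g=load('top3')['pixels']
cv2.imwrite('pics/c4.png',np.hstack([cv2.resize(f[80:240,270:430],(400,400)),cv2.resize(g[130:290,150:310],(400,400))])[:,:,::-1])
go(.6418,.2384,.139,56.6); print(robot.observe()['width'])
E
```

```text
shift mm [ 0.8 94.7  1.6] spin -0.11 t 7.65 yaw 56.48849150158168
0.05723054956651213
```

View pics/c4.png

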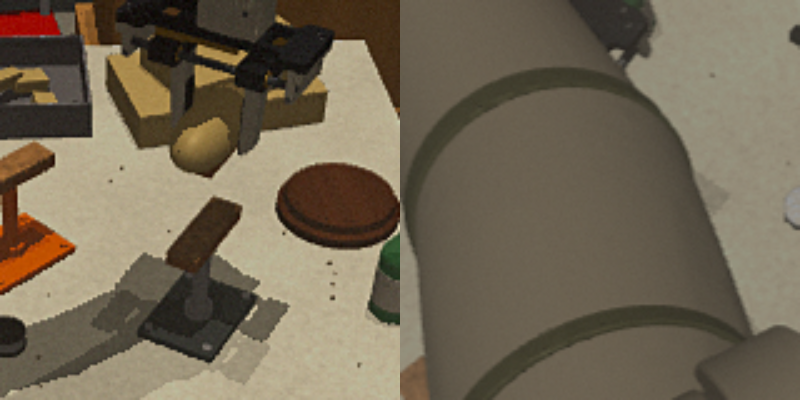

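The form is held over the bar and parallel to it (left panel: form near (205,145), bar near (205,235)). Lowering to just above contact, then feeling for it.

Emit:
drive_tool(
  plan=[
    [[0,0.015,0.001],0],
    [[0.001,0.035,0.002],0],
    [[0.001,0.055,0.002],0],
    [[0.001,0.07,0.002],0],
    [[0.001,0.08,0.002],0],
    [[0.001,0.086,0.002],0],
    [[0.001,0.09,0.002],0],
    [[0.001,0.09,0.002],0],
    [[0.001,0.09,0.002],0],
  ],
)

```text
time: 8.55
eef_pos: [0.6417, 0.2402, 0.1442]
eef_rot: [-1.571, -0.001, 0.988]
force: [1.4, 0.3, -1.2]
width: 0.0575
```

Emit:
drive_tool(
  plan=[
    [[0,0.001,0],0],
    [[0,0.002,0],0],
    [[0,0.003,0],0],
    [[0,0.004,0],0],
    [[0,0.004,0],0],
  ],
)

```text
time: 9.05
eef_pos: [0.6413, 0.24, 0.1395]
eef_rot: [-1.571, 0.0, 0.988]
force: [0.5, -0.4, -0.3]
width: 0.0575
```

```bash
python3 - <<'E'
from h import *
snap('side','side4')
f=load('side4')['pixels']
cv2.imwrite('pics/c5.png',cv2.resize(f[100:220,290:410],(600,600),interpolation=2)[:,:,::-1])
go(.6418,.2384,.139,56.6); print(robot.observe()['force'])
E
```

```text
shift mm [-1.1  0.5 -1.4] spin -0.01 t 9.1 yaw 56.59456769577341
[-0.56973041  0.99703536  0.28385668]
```

View pics/c5.png

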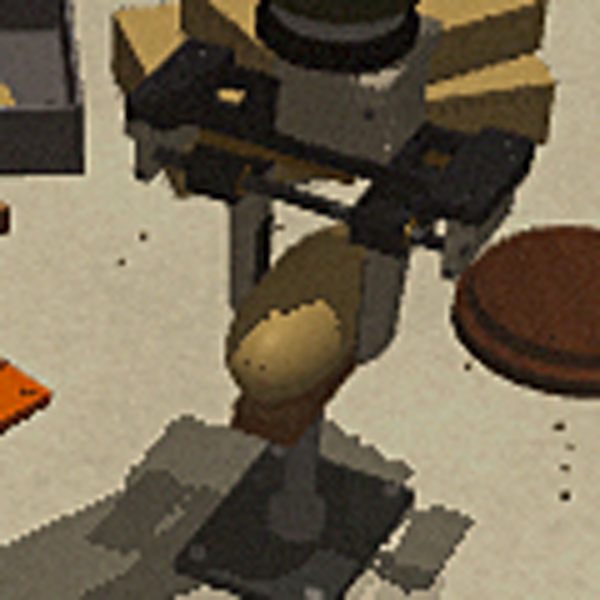

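Emit:
drive_tool(
  plan=[
    [[0,0.0005,-0.001],0],
    [[-0.001,0.001,-0.001],0],
    [[-0.001,0.001,-0.001],0],
    [[-0.001,0.001,-0.001],0],
  ],
)

```text
time: 9.5
eef_pos: [0.6419, 0.2388, 0.1389]
eef_rot: [-1.571, -0.001, 0.988]
force: [0.3, -0.1, 1.3]
width: 0.0574
```

Emit:
drive_tool(
  plan=[
    [[0,0.0005,0],0],
    [[0,0.001,0],0],
    [[0,0.001,0],0],
    [[0,0.001,0],0],
  ],
)

```text
time: 9.9
eef_pos: [0.6419, 0.2388, 0.1388]
eef_rot: [-1.572, -0.001, 0.988]
force: [-1.6, -0.1, 8.2]
width: 0.0575
```

An 8 N contact force, so the form is seated. Releasing gently.

Emit:
drive_tool(
  plan=[
    [[0,0,0],0],
    [[0,0,0],0],
    [[0,0,0],0],
  ],
  force=5,
)

```text
time: 10.2
eef_pos: [0.6419, 0.2388, 0.1385]
eef_rot: [-1.571, -0.001, 0.988]
force: [-0.9, 0.4, 6.5]
width: 0.0581
```

Emit:
drive_tool(
  plan=[
    [[0,0,0],0],
    [[0,0,0],0],
    [[0,0,0],0],
    [[0,0,0],0],
    [[0,0,0],0],
    [[0,0,0],0],
  ],
  fingers=75,
)

```text
time: 10.8
eef_pos: [0.6416, 0.2386, 0.1376]
eef_rot: [-1.571, 0.0, 0.988]
force: [0.4, -0.8, -0.1]
width: 0.0695
```

Emit:
drive_tool(
  plan=[
    [[0,0,0],0],
    [[0,0,0],0],
    [[0,0,0],0],
    [[0,0,0],0],
  ],
  fingers=95,
)

```text
time: 11.2
eef_pos: [0.6416, 0.2387, 0.1376]
eef_rot: [-1.571, -0.0, 0.988]
force: [0.3, 0.3, 0.2]
width: 0.0881
```

```bash
python3 - <<'E'
from h import *
snap('side','side5')
f=load('side5')['pixels']
cv2.imwrite('pics/c6.png',cv2.resize(f[100:220,290:410],(600,600),interpolation=2)[:,:,::-1])
print(robot.observe()['force'])
E
```

```text
[ 0.46831791 -0.40028016 -0.12684482]
```

View pics/c6.png

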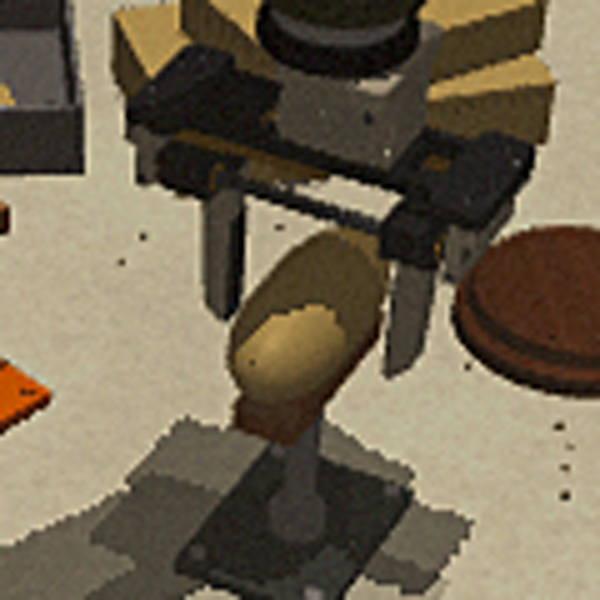

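The form stands free between the open fingers. Retreating straight up, then sideways to clear the camera view.

Emit:
drive_tool(
  plan=[
    [[0,-0.01,0],0],
    [[0,-0.025,0],0],
    [[0,-0.045,0],0],
    [[0,-0.07,0],0],
    [[0,-0.1,0],0],
    [[0,-0.13,0],0],
    [[0,-0.15,0],0],
    [[0,-0.16,0],0],
    [[0,-0.16,0],0],
  ],
)

```text
time: 12.15
eef_pos: [0.6421, 0.239, 0.2999]
eef_rot: [-1.573, -0.003, 0.988]
force: [-0.2, 0.1, -0.7]
width: 0.0881
```

```bash
python3 - <<'E'
from h import *
go(.62,-.15,.30,56.6)
E
```

```text
shift mm [-336.9   -0.6 -195.7] spin -0.01 t 12.15 yaw 56.59002190223707
```

Emit:
drive_tool(
  plan=[
    [[-0.01,0,-0.006],2],
    [[-0.034,0,-0.02],6],
    [[-0.065,0,-0.038],10],
    [[-0.1,0,-0.058],15],
    [[-0.135,0,-0.078],20],
    [[-0.17,0,-0.099],25],
    [[-0.205,0,-0.119],30],
    [[-0.24,0,-0.139],35],
    [[-0.275,0,-0.16],40],
    [[-0.305,0,-0.177],45],
    [[-0.325,0,-0.189],50],
    [[-0.335,0,-0.195],50],
    [[-0.335,0,-0.195],50],
    [[-0.335,0,-0.195],50],
  ],
)

```text
time: 13.55
eef_pos: [0.6195, -0.1477, 0.2972]
eef_rot: [-1.57, 0.001, 0.116]
force: [-0.5, 0.8, 0.5]
width: 0.0881
```

```bash
python3 - <<'E'
from h import *
f=snap('top','top6');g=snap('side','side6')
cv2.imwrite('pics/c7.png',np.hstack([cv2.resize(g['pixels'][100:220,290:410],(400,400)),cv2.resize(f['pixels'][150:270,170:290],(400,400))])[:,:,::-1])
for tag,W,(a,b,c,d) in (('top',cloud(f),(190,270,165,245)),('side',cloud(g),(320,380,120,210))):
    p=W[c:d,a:b].reshape(-1,3); p=p[(p[:,2]>.145)&(p[:,2]<.2)]
    r=cv2.minAreaRect((p[:,:2]*1000).astype(np.float32))
    u,s,v=np.linalg.svd(p[:,:2]-p[:,:2].mean(0),full_matrices=False)
    print(tag,len(p),r,np.degrees(np.arctan2(v[0,1],v[0,0]))%180,np.percentile(p[:,2],98))
    if tag=='top':
        ax=np.radians(56.6); s=(p[:,:2]-[.6418,.2384])@[np.cos(ax),np.sin(ax)]
        t=(p[:,:2]-[.6418,.2384])@[-np.sin(ax),np.cos(ax)]
        for lo in (-20,-10,0,10): 
            m=(s*1000>lo)&(s*1000<lo+10)&(abs(t)<.008); print(lo,round(float(p[m,2].mean()),4))
E
```

```text
top 1393 ((640.7901000976562, 235.75579833984375), (139.37164306640625, 57.59967803955078), 57.07537841796875) 56.90283442551072 0.18702169099373228
-20 0.1854
-10 0.185
0 0.1855
10 0.1853
side 326 ((627.85205078125, 215.54173278808594), (88.1070327758789, 51.5404052734375), 56.35407257080078) 89.19935300657632 0.18498393836571578
```

View pics/c7.png

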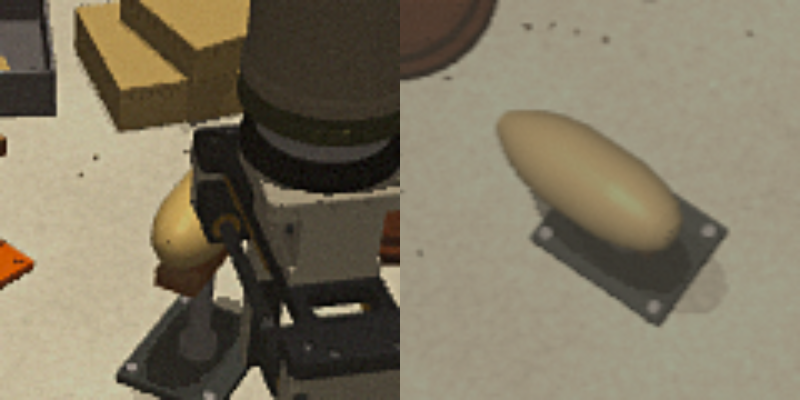

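View pics/side6.png

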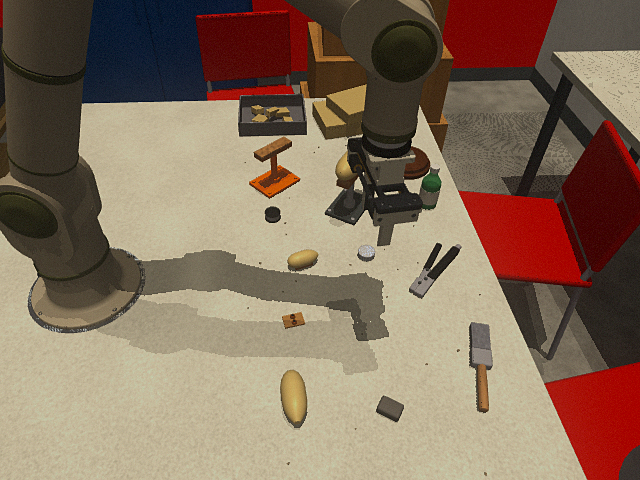

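The top view shows the form centred on the bar, about 3 mm from its middle, with its axis at 57° against the bar's 56.6°. Its top is level at 0.185 m, as expected, and the other two forms haven't moved. Handing in.

```bash
python3 - <<'E'
from h import *
print(robot.observe()['dq'].round(4)); print(robot.sign_off())
E
```

```text
[-0.0077  0.0011  0.0018 -0.0018 -0.0008 -0.     -0.0002]
the job is handed in; nothing more can be done
None
```

The largest form is standing by itself, belly board down, on the dark stand's bar, and the job was handed in at about 13.7 s of the 42 s allowed. I gripped it across its middle (57.4 mm measured, 58 mm expected) and lifted it to about 0.25 m. I then turned it about 71°, lowered it until contact read 8 N, and released it.

**Last checks (top camera):**
- **Position:** its centre is about 3 mm from the bar's middle.
- **Direction:** its length lies within about 1° of the bar's.
- **Height and level:** its top is at 0.185 m along the middle 40 mm, as expected (0.186), and varies by only 0.5 mm.
- **Robot:** the gripper is about 0.39 m away and touching nothing.

**Less certain:**
- The final side view was partly blocked by the arm, so its fit there (a rectangle only 88 mm long) was unusable. The position and level figures rest on the top camera.
- I checked that the medium and small forms had not moved only by eye: they appear at the same side-view pixels, (293,397) and (303,259).

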